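# Put the fresh polishing pieces back in the kit tray

### The job

Put the fresh polishing pieces away in the wooden tray: the full-size felt wheel into the wide round recess, the full-length bar of compound into the oblong recess and the pointed felt cone into the small round recess. Seat each one flat on the bottom of its recess, the same way up as it is now, and let go of it. The worn ones (the smaller wheel, the short stub of compound and the blunt cone) are rubbish for later: leave them where they are on the bench.

Things in the scene. Friction and masses are not known exactly. Their poses are not given: they have to be found in the camera images.
- wheel: The full-size (fresh) felt polishing wheel: off-white disc 58 mm in diameter and 24 mm thick lying flat, small brass hub disc in the middle of its top. Loose, about 35 g. Origin: centre of its underside, z up.
- worn_wheel: Worn-down felt wheel, to be left alone: same look but only 38 mm in diameter, 24 mm thick, brass hub disc. Loose. Origin: centre of its underside.
- bar: The full-length (fresh) bar of polishing compound: brick-red block 72 mm long (its y axis), 34 mm wide (its x axis), 32 mm high (z). Loose, about 160 g. Origin: centre of its underside.
- bar_stub: Used-up stub of the same compound, to be left alone: brick-red block 36 mm (y) x 34 mm (x), 32 mm high. Loose. Origin: centre of its underside.
- cone: The pointed (fresh) felt polishing cone standing on its base: off-white, a 38 mm diameter cylinder for the lower 30 mm, then a cone up to a point 66 mm above the base. Loose, about 35 g. Origin: centre of its underside, z up.
- worn_cone: Worn-down felt cone, to be left alone: off-white 38 mm diameter cylinder with a blunt top, only 30 mm high. Loose. Origin: centre of its underside.
- wheel_recess: Fixed block in the tray with the wide round recess, 70 mm in diameter and 8 mm deep, for the felt wheel. The block is 96 x 96 mm and 12 mm thick, pale wood. Origin: centre of the block's underside, z up, 3 mm above the bench; recess floor 4 mm above the origin, block top 12 mm above the origin (15 mm above the bench). Recess central, lined in blue cloth.
- bar_recess: Fixed block in the tray with the oblong recess, 84 mm long (its y axis) x 46 mm wide (its x axis), 8 mm deep, for the bar of compound. The block is 96 x 96 mm and 12 mm thick, pale wood. Origin: centre of the block's underside, z up, 3 mm above the bench; recess floor 4 mm above the origin, block top 12 mm above the origin (15 mm above the bench). Recess central, lined in blue cloth.
- cone_recess: Fixed block in the tray with the small round recess, 50 mm in diameter and 8 mm deep, for the felt cone. The block is 96 x 96 mm and 12 mm thick, pale wood. Origin: centre of the block's underside, z up, 3 mm above the bench; recess floor 4 mm above the origin, block top 12 mm above the origin (15 mm above the bench). Recess central, lined in blue cloth.
- tray: Fixed dark wooden tray, 108 mm (x) x 304 mm (y), rim 10 mm high, on the bench; the three blocks sit in it side by side in a row along its y axis, 98 mm centre to centre, in any order, their axes parallel to the tray's. Origin: centre of its underside.
Not all that is in view belongs to the job. Leave any black or yellow look-alike of the bar alone.

How it is judged (in metres and radians):
At the end, for the whole second after the job is handed in: Wheel, bar and cone each rest within 12 mm of the middle of their own recess, base within 3.5 mm of the recess floor, upright within 0.12 rad, still and released; the three worn pieces are within 20 mm of where they started (horizontal distance between wheel and wheel_recess below 0.012 m and z of wheel in the frame of wheel_recess below 0.0075 m and angle between each of wheel, bar, cone's own z axis and vertical below 0.12 rad and linear speed of each of wheel, bar, cone below 0.02 m/s and contact force between each of wheel, bar, cone and the fingers below 0.05 N and horizontal distance between bar and bar_recess below 0.012 m and z of bar in the frame of bar_recess below 0.0075 m and horizontal distance between cone and cone_recess below 0.012 m and z of cone in the frame of cone_recess below 0.0075 m and distance of each of worn_wheel, bar_stub, worn_cone from where it was at the start of the episode below 0.02 m); the robot touches nothing.
It fails at once if a worn piece was moved more than 30 mm (distance of any of worn_wheel, bar_stub, worn_cone from where it was at the start of the episode above 0.03 m).
It also fails if it takes over 83 s, if anything falls off the work surface, if the arm or the gripper's body presses on something with over 40 N, if the wrist force passes 120 N, or if a joint passes its speed limit or range.

### The arm

A 6-joint arm with a two-finger parallel gripper is mounted at the origin on the work surface. World frame = base frame: x ahead of the robot, y to its left, z up, the work surface at z = 0. Lengths are in mm, angles in degrees, forces in N, time in s.
With the tool pointing down it reaches from about 275 to 750 mm from the base axis. Payload 10.2 kg.
Tool frame: the origin (TCP) lies on the centre line of the jaws, within the pads' length; the fingertips stand 14 mm ahead of it and the grasp point (between the pads) lies 5 mm behind it (arm.tips_ahead is the distance from the TCP to the fingertips, in mm); z points along the fingers, y is the line along which they close (so a half turn about z gives the same grasp; the last joint's range is limited). The gripper opens to 88 mm and grips with 3 to 60 N. Pads are 18 mm wide; open, the fingers measure 123 mm over their backs; the gripper's body (75 mm by 187 mm) begins 45 mm behind the grasp point.
Start: joints at [-79.32, 17.928, 85.812, -0, 76.261, -12.8], TCP at [209.162, -481.542, 252.72] pointing down, gripper open.
Joint ranges: [-168.41, 168.41], [-55.51, 124.54], [10.69, 146.95], [-70.63, 250.63], [1, 178], [-165.06, 165.06]. Speed limits (degrees/s): [136.94, 136.94, 172.46, 180, 180, 180].

### API

Orientations are given as a 3x3 rotation matrix whose columns are the frame's x, y, z axes.
In Python, from workcell import arm, eyes, hand_in, spotter gives the robot as it stands.
- The arm moves only by the tool servo_tool, never from a script. Its argument "series" is a list of rows, each a list of 7 numbers: the finger opening in m, from 0 to 0.0881, then the shift along the world's x, y, z in m, then the turn, a rotation vector about the world's x, y, z in rad. A call has exactly 10 rows; each row shifts and turns the commanded pose from where the row before left it; what a row does not reach is not made up. A row lasts 1/8 s, in which the tool goes at most 62.5 mm and 10.7 degrees, less where a joint would pass 70% of its speed; a pose out of reach is approached as far as the arm can. A call is refused whole if a number of a shift passes 0.0625 or a number of a turn 0.188, either way. A call with a gripper value outside its range is refused whole. The fingers move at their own pace and stop on an object; "newtons" is the grip in N (left out, the last holds). Time passes only in rows, so rows that do not move let the fingers close, or fill a call up. It gives the time, the measured TCP pose, the force, the opening and the grip force at its end, in the units of the state.
- arm.read_state(): the state, without advancing time (a new reading comes with each control period).
- eyes.camera(name): name is "side" or "top"; returns a dict with "image" (400x640x3 uint8, red, green, blue), "fx", "fy", "cx", "cy" (pixels), "origin" and "orientation" of the camera in the world. Camera axes: x right, y up, looking along -z (the intrinsics and any distortion apply to the point x, -y, -z); pixel columns grow to the right and rows downward; lengths in mm; the calibration is good to about 2 mm. A picture is of the moment at which its call begins. There is no depth.
- hand_in(): hands the job in; it is judged then, once.
Trained networks look in a picture, given as the dict that the camera call returned (one of the last four; its "shot" number tells which), for a name from the list of things; names that differ only in an ending like _2 or _b are one class to them, and where a whole thing is asked for, a point or a joint stands for the part that bears it (a point fixed in the world has none). Each returns a list of dicts, best first, with "p" (0 to 1); they miss things now and then, are a little off and sometimes report something else, mostly with a low value. They report only what shows in the picture. A call takes as long as a camera call. They do not tell look-alikes from the thing itself.
- spotter.masks_of(picture, query): "region" (400x640 bool, what is visible of it) and "location" ([column, row] in pixels, amid what is visible of it).
- spotter.mark_of(picture, query): "location" ([column, row] in pixels: a listed point, or the origin of a listed thing).
The state is a dict: "time_s": time; "qpos": joint angles; "joint_vel": joint speeds; "effort": joint torques, N m; "position": TCP position; "tool_rot": TCP orientation; "wrist_force": force on the tool from outside, world axes, zero at the start; "wrist_torque": the same for the moment, N m; "width": opening from 0.0 (shut) to 1.0 (fully open); "finger_force": force on a finger pad.
Only numpy, scipy, OpenCV 4.12 (cv2) and the standard library are available. Lean on these libraries where they do the work, as an engineer would, in place of code of your own. Each camera call takes 0.05 s, during which the arm holds its last target. There are 200 camera calls.

## Working session

There is one attempt and no reset: what is moved stays moved. The work goes in short steps, Python scripts to look and compute and a tool call to move; the robot and the scene stay as the last step left them, time stands still between calls to the robot, and variables do not carry over. Pictures are saved under pics/ and viewed, at most 14 in all, crops included, and the job is handed in when it is done.

Besides the shell and the picture viewer there is one more tool, called after "Emit:" as name(argument=value, ...) on one line, values as JSON. servo_tool: Moves the arm, as the interface text tells. Its arguments: {"type":"object","properties":{"series":{"type":"array"},"newtons":{"type":"number"}},"required":["series"]}

```bash
ls; mkdir -p pics; python3 - <<'E'
from workcell import arm, eyes, spotter
import cv2
s=arm.read_state(); print(s['time_s'],s['position'],s['tool_rot'],s['width'])
for n in('top','side'):
    c=eyes.camera(n); cv2.imwrite(f'pics/{n}0.png',c['image'][:,:,::-1])
    print({k:v for k,v in c.items() if k!='image'})
    for q in 'wheel worn_wheel bar bar_stub cone worn_cone wheel_recess bar_recess cone_recess tray'.split():
        print(n,q,[(round(d['p'],2),[round(float(v),1) for v in d['location']]) for d in spotter.mark_of(c,q)][:4])
E
```

```text
pics
0.0 [ 209.14027302 -481.30131308  252.17154735] [[ 9.17185380e-01  3.98460698e-01 -2.26372911e-04]
 [ 3.98460659e-01 -9.17184586e-01  1.24020787e-03]
 [ 2.86548347e-04 -1.22770122e-03 -9.99999205e-01]] 0.9971566116750692
{'fx': 462.13635334568664, 'fy': 462.13635334568664, 'cx': 315.6084471571125, 'cy': 200.5178617303066, 'origin': array([399.50400809, -10.18961285, 978.8725929 ]), 'orientation': array([[-0.00837345,  0.99363518, -0.11233443],
       [-0.99996295, -0.00854482, -0.0010442 ],
       [-0.00199743,  0.11232152,  0.99366991]]), 'shot': 1}
top wheel [(0.58, [152.4, 186.6])]
top worn_wheel [(0.79, [214.7, 255.0])]
top bar [(0.72, [335.8, 225.0]), (0.72, [403.5, 286.4]), (0.67, [414.9, 191.0]), (0.57, [345.9, 284.7])]
top bar_stub [(0.5, [284.9, 224.0])]
top cone [(0.62, [472.7, 183.3])]
top worn_cone [(0.65, [407.2, 234.4]), (0.5, [296.3, 151.9])]
top wheel_recess [(0.94, [341.1, 150.7])]
top bar_recess [(0.72, [297.3, 153.5])]
top cone_recess [(0.62, [249.8, 144.3])]
top tray []
{'fx': 428.66257023087456, 'fy': 428.66257023087456, 'cx': 314.76939689888457, 'cy': 197.7955781382426, 'origin': array([349.96815138, 701.09133812, 521.82593562]), 'orientation': array([[-0.97149848,  0.14598898, -0.18675634],
       [-0.236456  , -0.5412843 ,  0.80690759],
       [ 0.01671134,  0.82806915,  0.56037685]]), 'shot': 2}
side wheel [(0.67, [234.2, 345.7])]
side worn_wheel [(0.62, [348.5, 294.1])]
side bar [(0.67, [411.9, 178.3]), (0.65, [400.8, 208.3]), (0.57, [347.8, 198.6])]
side bar_stub [(0.66, [333.3, 232.8])]
side cone [(0.45, [347.0, 291.4])]
side worn_cone [(0.78, [366.1, 167.9])]
side wheel_recess []
side bar_recess [(0.86, [259.0, 210.8])]
side cone_recess [(0.8, [242.4, 242.1])]
side tray [(0.29, [242.0, 242.5])]
```

View pics/top0.png

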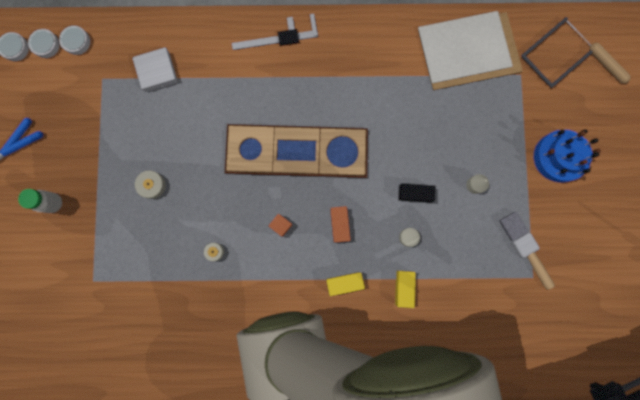

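View pics/side0.png

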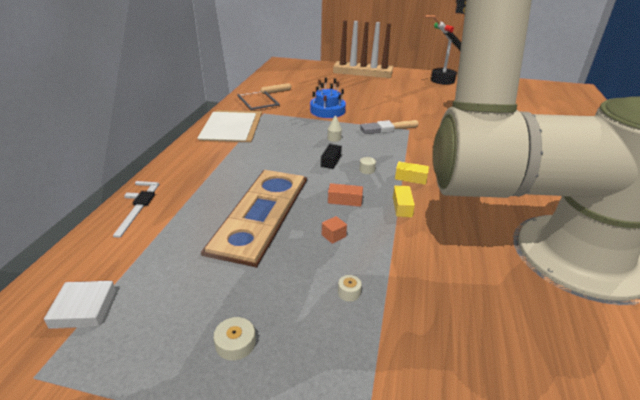

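The top view shows the wheel at (149,185), the red bar at (341,224) and the pointed cone at (479,184). The recesses are cone (250,149), bar (296,151) and wheel (342,151). The worn pieces are at (214,252), (280,225) and (410,237). The side view agrees: wheel (235,338), bar (345,195), cone (335,130), recesses at (240,238), (261,209) and (277,184).

Next I fit silhouettes in both views, with the height left free.

```bash
cat > h.py <<'E'
import numpy as np, cv2
from scipy.optimize import minimize
from workcell import arm, eyes, spotter
def proj(c,P):
    p=(np.atleast_2d(P)-c['origin'])@c['orientation']
    return np.c_[c['cx']+c['fx']*p[:,0]/-p[:,2], c['cy']-c['fy']*p[:,1]/-p[:,2]]
def mask(c,names,hint):
    best=None
    for n in names:
        for d in spotter.masks_of(c,n):
            e=np.hypot(*(np.array(d['location'])-hint))
            if e<15 and (best is None or e<best[0]): best=(e,d['region'],n,d['p'])
    return best
def cyl(r,h0,h1):
    t=np.linspace(0,2*np.pi,40,endpoint=False)
    return np.vstack([np.c_[r*np.cos(t),r*np.sin(t),0*t+h] for h in(h0,h1)])
def box(a,b,h): return np.array([[x*a/2,y*b/2,z] for x in(-1,1) for y in(-1,1) for z in(0,h)])
SH={'wheel':cyl(29,0,24),'bar':box(34,72,32),'cone':np.vstack([cyl(19,0,30),[[0,0,66]]]),
 'worn_wheel':cyl(19,0,24),'bar_stub':box(34,36,32),'worn_cone':cyl(19,0,30)}
def place(S,v):
    c,s=np.cos(v[3]),np.sin(v[3]); return S@np.array([[c,s,0],[-s,c,0],[0,0,1]])+v[:3]
def sil(c,P):
    h=cv2.convexHull((proj(c,P)*16+8).round().astype(np.int32).reshape(-1,1,2)*1)
    m=np.zeros((1600,2560),np.uint8); cv2.fillConvexPoly(m,h*4,1,shift=4)
    return m
def fit(name,views,v0):
    # views: [(cam,region)]
    S=SH[name]; big=[cv2.resize(m.astype(np.uint8),None,fx=4,fy=4,interpolation=cv2.INTER_LINEAR) if 0 else (cv2.resize(m.astype(np.float32),None,fx=4,fy=4,interpolation=cv2.INTER_CUBIC)>.5).astype(np.uint8) for c,m in views]
    isb='bar' in name
    def cost(q):
        v=np.r_[q[:3]*10,q[3]*.3 if isb else 0]
        return sum(1-(a&b).sum()/max(1,(a|b).sum()) for a,b in ((sil(c,place(S,v)),B) for (c,_),B in zip(views,big)))
    best=None
    for y in (np.arange(0,180,30) if isb else [0]):
        q0=np.r_[np.array(v0[:3])/10,np.radians(y)/.3]
        r=minimize(cost,q0,method='Nelder-Mead',options=dict(initial_simplex=np.vstack([q0]+[q0+np.eye(4)[i] for i in range(4)]),maxiter=150,xatol=.01,fatol=1e-4))
        if best is None or r.fun<best.fun: best=r
    return np.r_[best.x[:3]*10,np.degrees(best.x[3]*.3) if isb else 0],best.fun
def ray(c,px,z):
    d=c['orientation']@np.array([(px[0]-c['cx'])/c['fx'],-(px[1]-c['cy'])/c['fy'],-1]); o=c['origin']
    return o+d*(z-o[2])/d[2]
def tri(cs,pxs):
    A=np.zeros((3,3));b=np.zeros(3)
    for c,p in zip(cs,pxs):
        d=ray(c,p,0)-c['origin'];d/=np.linalg.norm(d);M=np.eye(3)-np.outer(d,d);A+=M;b+=M@c['origin']
    X=np.linalg.solve(A,b); return X,[np.round(proj(c,X)[0]-p,1) for c,p in zip(cs,pxs)]
E
cat > m.py <<'E'
from h import *
t,s=eyes.camera('top'),eyes.camera('side')
H={'wheel':((149,185),(235,338)),'bar':((341,224),(345,195)),'cone':((479,184),(335,132)),
'worn_wheel':((214,252),(349,288)),'bar_stub':((280,225),(334,230)),'worn_cone':((410,237),(367,166))}
for n,(a,b) in H.items():
    names=[x for x in H if x.split('_')[-1]==n.split('_')[-1] or n.split('_')[0] in x] 
    V=[];info=[]
    for c,h in((t,a),(s,b)):
        m=mask(c,[n]+[x for x in H if x!=n],h)
        if m is None: info.append(None); continue
        V.append((c,m[1])); info.append((m[2],round(m[3],2),int(m[1].sum())))
    if V: print(n,*[np.round(z,2) for z in fit(n,V,ray(t,a,10)-[0,0,10])],info)
for n,a,b in(('cone_recess',(250,149),(240,238)),('bar_recess',(296,151),(261,209)),('wheel_recess',(342,151),(277,184))):
    px=[]
    for c,h in((t,a),(s,b)):
        i=c['image'].astype(int); B=((i[:,:,2]>i[:,:,0]*1.5)&(i[:,:,2]>60)).astype(np.uint8)
        k,L,st,ce=cv2.connectedComponentsWithStats(B); j=L[h[1],h[0]]; px.append(ce[j]); 
        ar=cv2.minAreaRect(np.argwhere(L==j)[:,::-1].astype(np.float32))
    X,e=tri((t,s),px); print(n,X.round(1),e,np.round(px,1).tolist())
print(arm.read_state()['time_s'])
E
time python3 m.py
```

```text
wheel [547.03 341.33  -1.49   0.  ] 0.12 [('wheel', 0.85, 675), ('wheel', 0.65, 1455)]
bar [460.03 -58.47  -0.79  95.75] 0.21 [('bar', 0.79, 533), ('bar', 0.61, 692)]
cone [ 5.4321e+02 -3.4978e+02  1.7000e-01  0.0000e+00] 0.19 [('cone', 0.71, 317), ('cone', 0.81, 272)]
worn_wheel [404.72 203.83  -1.4    0.  ] 0.25 [('wheel', 0.47, 263), ('worn_wheel', 0.83, 534)]
bar_stub [ 4.5864e+02  6.5880e+01 -1.8000e-01  1.4123e+02] 0.14 [('bar_stub', 0.67, 309), ('bar_stub', 0.8, 524)]
worn_cone [ 432.34 -201.44   -2.47    0.  ] 0.28 [('worn_cone', 0.54, 275), ('worn_cone', 0.81, 244)]
cone_recess [622.5 130.1   8.5] [array([-0.1, -0.2]), array([0.3, 0.1])] [[250.2, 148.7], [240.3, 238.6]]
bar_recess [619.2  31.9   7.5] [array([-0.1, -0.3]), array([0.3, 0.1])] [[296.1, 150.0], [259.9, 209.6]]
wheel_recess [614.8 -66.    8.6] [array([-0.1, -0.3]), array([0.3, 0.1])] [[341.9, 151.5], [276.6, 184.8]]
4.8
real	0m19.940s
user	0m14.583s
sys	0m0.277s
```

Every fitted height comes out at about 0 for the pieces and 8 mm for the recess floors, as expected. The recess spacing is 196 mm, and the row puts the tray's yaw at -2.25°. I check the bar's yaw by colour and start moving toward the cone.

Emit:
servo_tool(series=[[0.088,0.0334,0.0132,-0.015,0,0,0.112],[0.088,0.0334,0.0132,-0.015,0,0,0.112],[0.088,0.0334,0.0132,-0.015,0,0,0.112],[0.088,0.0334,0.0132,-0.015,0,0,0.112],[0.088,0.0334,0.0132,-0.015,0,0,0.112],[0.088,0.0334,0.0132,-0.015,0,0,0.112],[0.088,0.0334,0.0132,-0.015,0,0,0.112],[0.088,0.0334,0.0132,-0.015,0,0,0.112],[0.088,0.0334,0.0132,-0.015,0,0,0.112],[0.088,0.0334,0.0132,-0.015,0,0,0.112]], newtons=15)

```text
time_s: 6.05
position: [544.2, -349.0, 102.2]
tool_rot: [[0.037, 0.999, -0.0], [0.999, -0.037, -0.0], [-0.0, -0.0, -1.0]]
wrist_force: [0.4, -0.4, 0.1]
width: 0.996
finger_force: 0.0
```

```bash
python3 - <<'E'
from h import *
s=arm.read_state(); print(s['time_s'],s['position'].round(1),np.degrees(np.arctan2(s['tool_rot'][1,1],s['tool_rot'][0,1])).round(2),s['wrist_force'],s['qpos'])
V=[]
for n,h in(('top',(341,224)),('side',(345,195))):
    c=eyes.camera(n); i=c['image'].astype(int)
    B=((i[:,:,0]>i[:,:,1]*1.8)&(i[:,:,0]>60)).astype(np.uint8)
    k,L,st,ce=cv2.connectedComponentsWithStats(B); j=L[h[1],h[0]]; print(st[j]); V.append((c,L==j))
    cv2.imwrite(f'pics/{n}1.png',c['image'][:,:,::-1])
print(fit('bar',V,[460,-58,0]))
E
```

```text
6.05 [ 544.2 -349.   102.2] -2.14 [ 0.38207002 -0.41117953  0.06270328] [-4.30358218e+01  4.10372433e+01  7.27974331e+01 -3.56060872e-03
  6.61634324e+01 -4.08968276e+01]
[     0      0    640    400 256000]
[     0      0    640    400 256000]
(array([400.96708195, 724.92317995, 518.85495768, 212.61199173]), np.float64(1.0))
```

```bash
python3 - <<'E'
import cv2,numpy as np
a=cv2.imread('pics/top1.png'); b=cv2.imread('pics/side1.png'); print(a[224,341],b[195,345],a[200,300])
A=cv2.resize(a[120:290,230:530],None,fx=2.6,fy=2.6,interpolation=cv2.INTER_CUBIC)
B=cv2.resize(b[60:230,250:450],None,fx=2,fy=2,interpolation=cv2.INTER_CUBIC)
B=cv2.resize(B,None,fx=.4,fy=.4) if 0 else B
cv2.imwrite('pics/crop1.png',A); cv2.imwrite('pics/crop2.png',B)
E
```

```text
[101 111 117] [ 67  97 166] [120 115 113]
```

View pics/crop2.png

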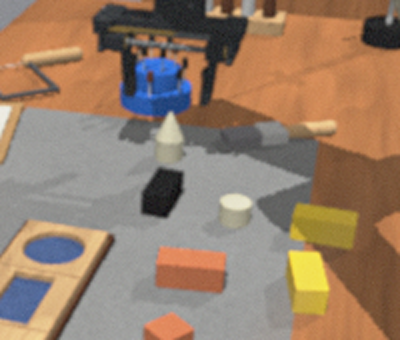

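View pics/crop1.png

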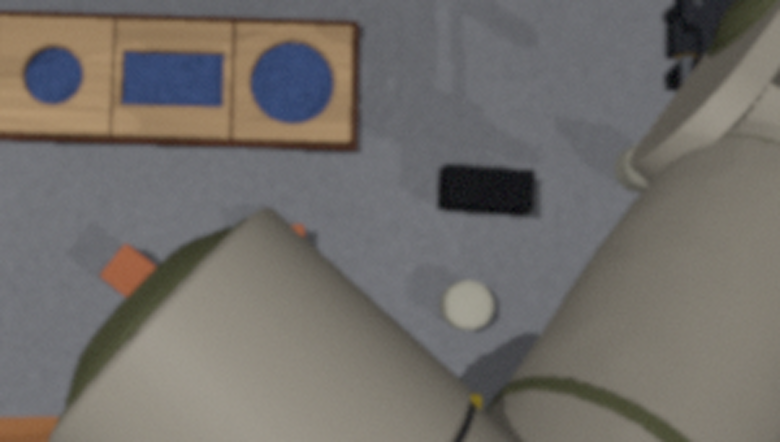

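The side crop shows the open jaws straddling the cone, whose tip is at crop (170,110). The top crop shows the arm hiding the bar, so I will recheck the bar later. Now I descend and grip the cone.

Emit:
servo_tool(series=[[0.088,0,0,-0.0192,0,0,0],[0.088,0,0,-0.0192,0,0,0],[0.088,0,0,-0.0192,0,0,0],[0.088,0,0,-0.0191,0,0,0],[0.088,0,0,0,0,0,0],[0.03,0,0,0,0,0,0],[0.03,0,0,0,0,0,0],[0.03,0,0,0,0,0,0],[0.03,0,0,0,0,0,0],[0.03,0,0,0,0,0,0]], newtons=12)

```text
time_s: 7.4
position: [543.2, -349.5, 26.1]
tool_rot: [[0.041, 0.999, 0.0], [0.999, -0.041, -0.0], [-0.0, 0.0, -1.0]]
wrist_force: [0.5, 0.1, -0.3]
width: 0.452
finger_force: 0.0
```

Emit:
servo_tool(series=[[0.03,0,0,0,0,0,0],[0.03,0,0,0,0,0,0],[0.03,0,0,0,0,0,0],[0.03,0,0,0.01,0,0,0],[0.03,0,0,0.02,0,0,0],[0.03,0,0,0.02,0,0,0],[0.03,0,0,0.02,0,0,0],[0.03,0,0,0.02,0,0,0],[0.03,0,0,0.02,0,0,0],[0.03,0,0,0,0,0,0]], newtons=12)

```text
time_s: 8.65
position: [543.8, -350.1, 138.6]
tool_rot: [[0.041, 0.999, 0.003], [0.999, -0.041, -0.003], [-0.003, 0.003, -1.0]]
wrist_force: [-0.9, -0.3, -1.7]
width: 0.428
finger_force: 12.0
```

Emit:
servo_tool(series=[[0.03,0.0079,0.048,0,0,0,0],[0.03,0.0079,0.048,0,0,0,0],[0.03,0.0079,0.048,0,0,0,0],[0.03,0.0079,0.048,0,0,0,0],[0.03,0.0079,0.048,0,0,0,0],[0.03,0.0079,0.048,0,0,0,0],[0.03,0.0079,0.048,0,0,0,0],[0.03,0.0079,0.048,0,0,0,0],[0.03,0.0079,0.048,0,0,0,0],[0.03,0.0079,0.048,0,0,0,0]])

```text
time_s: 9.9
position: [622.0, 132.0, 135.6]
tool_rot: [[0.041, 0.999, -0.001], [0.999, -0.041, -0.0], [-0.0, -0.001, -1.0]]
wrist_force: [1.4, 0.2, -0.5]
width: 0.428
finger_force: 12.0
```

```bash
python3 - <<'E'
from h import *
s=arm.read_state(); print(s['time_s'],s['position'].round(1),np.degrees(np.arctan2(s['tool_rot'][1,1],s['tool_rot'][0,1])).round(2))
c=eyes.camera('side'); cv2.imwrite('pics/s3.png',cv2.resize(c['image'][:,:,::-1][100:300,140:380],None,fx=2.5,fy=2.5))
E
```

```text
9.9 [622.  132.  135.6] -2.35
```

View pics/s3.png

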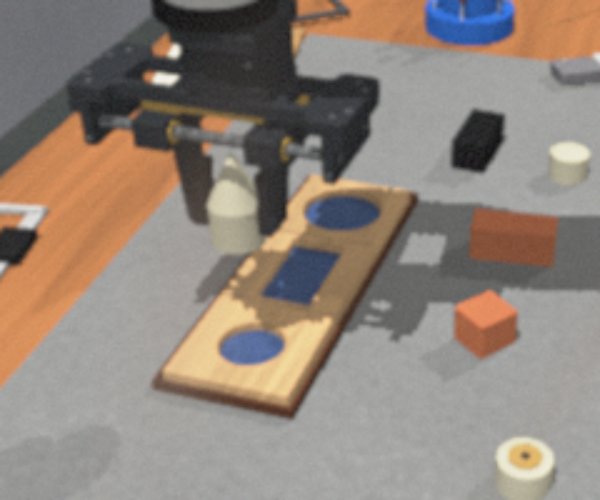

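The crop shows the cone upright in the jaws at (235,210), above the row, and nothing around it is disturbed. I lower it into the small recess.

Emit:
servo_tool(series=[[0.03,0,0,-0.022,0,0,0],[0.03,0,0,-0.022,0,0,0],[0.03,0,0,-0.022,0,0,0],[0.03,0,0,-0.022,0,0,0],[0.03,0,0,-0.008,0,0,0],[0.03,0,0,-0.004,0,0,0],[0.03,0,0,-0.002,0,0,0],[0.03,0,0,-0.0005,0,0,0],[0.03,0,0,0,0,0,0],[0.03,0,0,0,0,0,0]])

```text
time_s: 11.2
position: [622.2, 130.5, 33.8]
tool_rot: [[0.041, 0.999, 0.0], [0.999, -0.041, -0.0], [0.0, 0.0, -1.0]]
wrist_force: [0.7, 0.0, -1.1]
width: 0.431
finger_force: 12.0
```

Emit:
servo_tool(series=[[0.03,0,0,-0.0005,0,0,0],[0.07,0,0,0,0,0,0],[0.07,0,0,0,0,0,0],[0.07,0,0,0,0,0,0],[0.07,0,0,0,0,0,0],[0.088,0,0,0.02,0,0,0],[0.088,0,0,0.03,0,0,0],[0.088,0,0,0.03,0,0,0],[0.088,0,0,0.03,0,0,0],[0.088,0,0,0,0,0,0]])

```text
time_s: 12.45
position: [623.3, 130.5, 146.6]
tool_rot: [[0.041, 0.999, 0.006], [0.999, -0.041, 0.0], [0.0, 0.006, -1.0]]
wrist_force: [0.5, -0.3, 0.4]
width: 0.998
finger_force: 0.0
```

Emit:
servo_tool(series=[[0.088,-0.0094,0.02635,-0.005,0,0,0],[0.088,-0.0094,0.02635,-0.005,0,0,0],[0.088,-0.0094,0.02635,-0.005,0,0,0],[0.088,-0.0094,0.02635,-0.005,0,0,0],[0.088,-0.0094,0.02635,-0.01,0,0,0],[0.088,-0.0094,0.02635,-0.015,0,0,0],[0.088,-0.0094,0.02635,-0.015,0,0,0],[0.088,-0.0094,0.02635,-0.02,0,0,0],[0.088,0,0,0,0,0,0],[0.088,0,0,0,0,0,0]])

```text
time_s: 13.7
position: [547.4, 340.6, 63.4]
tool_rot: [[0.041, 0.999, 0.0], [0.999, -0.041, -0.0], [-0.0, 0.0, -1.0]]
wrist_force: [-0.5, 0.2, 0.2]
width: 0.999
finger_force: 0.0
```

```bash
python3 - <<'E'
from h import *
s=arm.read_state(); print(s['time_s'],s['position'].round(1))
V=[]
for n,h in(('top',(341,224)),('side',(345,195))):
    c=eyes.camera(n); i=c['image'].astype(int)
    print(i[h[1],h[0]])
    B=((i[:,:,0]>i[:,:,1]*1.35)&(i[:,:,0]>i[:,:,2]*1.7)&(i[:,:,0]>70)).astype(np.uint8)
    k,L,st,ce=cv2.connectedComponentsWithStats(B); j=L[h[1],h[0]]; print(st[j],ce[j]); V.append((c,L==j))
    cv2.imwrite(f'pics/{n}4.png',c['image'][:,:,::-1])
    if n=='top':
        print(cv2.minAreaRect(np.argwhere(L==j)[:,::-1].astype(np.float32)))
print(fit('bar',V,[460,-58,0]))
a,b=[cv2.imread(f'pics/{n}4.png') for n in('top','side')]
cv2.imwrite('pics/v4.png',np.hstack([cv2.resize(a[110:310,90:430],(476,280)),cv2.resize(b[110:390,170:450],(280,280))]))
E
```

```text
13.7 [547.4 340.6  63.4]
[171 107  76]
[331 207  19  35 571] [340.08056042 224.07705779]
((340.1089172363281, 224.089111328125), (34.82630157470703, 16.517616271972656), 84.2894058227539)
[184 111  77]
[328 184  35  22 662] [344.90332326 194.38217523]
(array([458.96773596, -59.51794926,  -2.60780985,  94.7680077 ]), np.float64(0.18419197944592813))
```

View pics/v4.png

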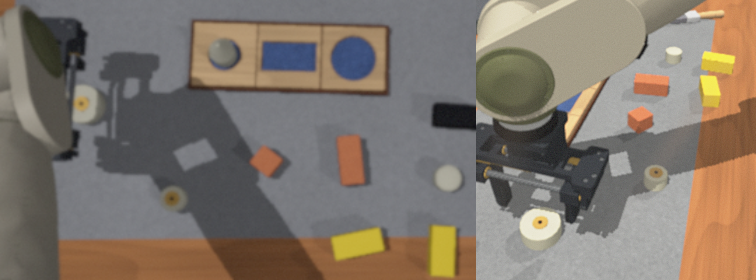

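The mosaic shows the cone standing in its recess at (224,53). The wheel at (84,104) lies between the open jaws, and the worn pieces have not moved. Bar yaw is confirmed at about 95°. I descend on the wheel.

Emit:
servo_tool(series=[[0.088,0,0.0005,-0.0185,0,0,0],[0.088,0,0,-0.0185,0,0,0],[0.088,0,0,0,0,0,0],[0.05,0,0,0,0,0,0],[0.05,0,0,0,0,0,0],[0.05,0,0,0,0,0,0],[0.05,0,0,0,0,0,0],[0.05,0,0,0,0,0,0],[0.05,0,0,0,0,0,0],[0.05,0,0,0,0,0,0]], newtons=12)

```text
time_s: 15.05
position: [547.1, 341.9, 26.4]
tool_rot: [[0.041, 0.999, 0.001], [0.999, -0.041, 0.0], [0.0, 0.0, -1.0]]
wrist_force: [-0.1, 0.5, 5.2]
width: 0.65
finger_force: 12.0
```

Emit:
servo_tool(series=[[0.05,0,0,0.02,0,0,0],[0.05,0,0,0.03,0,0,0],[0.05,0,0,0.03,0,0,0],[0.05,0,0,0.03,0,0,0],[0.05,0.0068,-0.0408,0,0,0,0],[0.05,0.0068,-0.0408,0,0,0,0],[0.05,0.0068,-0.0408,0,0,0,0],[0.05,0.0068,-0.0408,0,0,0,0],[0.05,0.0068,-0.0408,0,0,0,0],[0.05,0.0068,-0.0408,0,0,0,0]])

```text
time_s: 16.3
position: [587.9, 95.6, 137.1]
tool_rot: [[0.041, 0.999, 0.001], [0.999, -0.041, -0.0], [0.0, 0.001, -1.0]]
wrist_force: [0.2, 0.0, -0.6]
width: 0.65
finger_force: 12.0
```

Emit:
servo_tool(series=[[0.05,0.0068,-0.0408,0,0,0,0],[0.05,0.0068,-0.0408,0,0,0,0],[0.05,0.0068,-0.0408,0,0,0,0],[0.05,0.0068,-0.0408,0,0,0,0],[0.05,0,0,-0.02,0,0,0],[0.05,0,0,-0.02,0,0,0],[0.05,0,0,-0.02,0,0,0],[0.05,0,0,-0.02,0,0,0],[0.05,0,0,-0.01,0,0,0],[0.05,0,0,0,0,0,0]])

```text
time_s: 17.55
position: [614.9, -66.2, 46.2]
tool_rot: [[0.041, 0.999, -0.0], [0.999, -0.041, 0.0], [0.0, -0.0, -1.0]]
wrist_force: [0.0, -0.0, 0.1]
width: 0.652
finger_force: 12.0
```

Emit:
servo_tool(series=[[0.05,0,0,-0.006,0,0,0],[0.05,0,0,-0.004,0,0,0],[0.05,0,0,-0.002,0,0,0],[0.05,0,0,-0.001,0,0,0],[0.05,0,0,0,0,0,0],[0.088,0,0,0,0,0,0],[0.088,0,0,0,0,0,0],[0.088,0,0,0,0,0,0],[0.088,0,0,0,0,0,0],[0.088,0,0,0,0,0,0]])

```text
time_s: 18.8
position: [615.0, -66.2, 33.0]
tool_rot: [[0.041, 0.999, -0.0], [0.999, -0.041, 0.0], [0.0, -0.0, -1.0]]
wrist_force: [0.7, -0.7, -0.0]
width: 0.997
finger_force: 0.0
```

Emit:
servo_tool(series=[[0.088,0,0,0.03,0,0,0],[0.088,0,0,0.04,0,0,0],[0.088,-0.0195,0.0009,0,0,0,-0.18],[0.088,-0.0195,0.0009,0,0,0,-0.18],[0.088,-0.0195,0.0009,0,0,0,-0.18],[0.088,-0.0195,0.0009,0,0,0,-0.18],[0.088,-0.0195,0.0009,0,0,0,-0.18],[0.088,-0.0195,0.0009,0,0,0,-0.18],[0.088,-0.0195,0.0009,0,0,0,-0.18],[0.088,-0.0195,0.0009,0,0,0,-0.18]])

```text
time_s: 20.05
position: [458.3, -59.0, 103.1]
tool_rot: [[0.996, 0.084, 0.0], [0.084, -0.996, -0.0], [0.0, 0.0, -1.0]]
wrist_force: [0.5, -0.1, 0.6]
width: 0.997
finger_force: 0.0
```

Emit:
servo_tool(series=[[0.088,0,0,-0.01,0,0,0],[0.088,0,0,-0.02,0,0,0],[0.088,0,0,-0.01,0,0,0],[0.088,0,0,0,0,0,0],[0.088,0,0,0,0,0,0],[0.088,0,0,0,0,0,0],[0.088,0,0,0,0,0,0],[0.088,0,0,0,0,0,0],[0.088,0,0,0,0,0,0],[0.088,0,0,0,0,0,0]])

```text
time_s: 21.3
position: [459.0, -59.0, 63.0]
tool_rot: [[0.996, 0.09, 0.0], [0.09, -0.996, 0.0], [0.0, -0.0, -1.0]]
wrist_force: [-0.2, 0.3, -0.6]
width: 0.999
finger_force: 0.0
```

```bash
python3 - <<'E'
from h import *
s=arm.read_state(); print(s['time_s'],s['position'].round(1),np.degrees(np.arctan2(s['tool_rot'][1,1],s['tool_rot'][0,1])).round(2))
a,b=[eyes.camera(n)['image'][:,:,::-1] for n in('top','side')]
cv2.imwrite('pics/v5.png',np.hstack([cv2.resize(a[120:260,200:430],(460,280)),cv2.resize(b[120:260,200:370],(340,280))]))
E
```

```text
21.3 [459. -59.  63.] -84.86
```

View pics/v5.png

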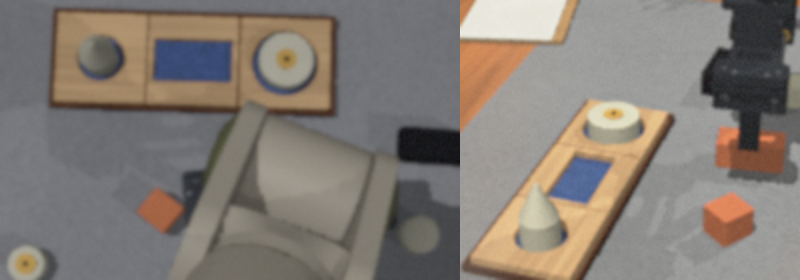

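The mosaic shows the wheel and cone seated in their recesses. The jaw is over the middle of the bar at (750,150) and the stub is clear of it.

Emit:
servo_tool(series=[[0.088,0,0,-0.0185,0,0,0],[0.088,0,0,-0.0185,0,0,0],[0.088,0,0,0,0,0,0],[0.026,0,0,0,0,0,0],[0.026,0,0,0,0,0,0],[0.026,0,0,0,0,0,0],[0.026,0,0,0,0,0,0],[0.026,0,0,0,0,0,0],[0.026,0,0,0,0,0,0],[0.026,0,0,0,0,0,0]], newtons=20)

```text
time_s: 22.65
position: [459.0, -59.0, 26.1]
tool_rot: [[0.996, 0.09, -0.0], [0.09, -0.996, 0.0], [-0.0, -0.0, -1.0]]
wrist_force: [0.4, 0.5, 1.1]
width: 0.384
finger_force: 20.0
```

Emit:
servo_tool(series=[[0.026,0,0,0,0,0,0],[0.026,0,0,0,0,0,0],[0.026,0,0,0,0,0,0],[0.026,0,0,0.01,0,0,0],[0.026,0,0,0.02,0,0,0],[0.026,0,0,0.02,0,0,0],[0.026,0,0,0.02,0,0,0],[0.026,0,0,0.02,0,0,0],[0.026,0,0,0.02,0,0,0],[0.026,0,0,0,0,0,0]])

```text
time_s: 23.9
position: [459.5, -59.3, 137.3]
tool_rot: [[0.996, 0.09, 0.003], [0.09, -0.996, -0.001], [0.003, 0.001, -1.0]]
wrist_force: [-0.2, 0.1, -1.2]
width: 0.385
finger_force: 20.0
```

Emit:
servo_tool(series=[[0.026,0.0178,0.0101,0,0,0,0.16],[0.026,0.0178,0.0101,0,0,0,0.16],[0.026,0.0178,0.0101,0,0,0,0.16],[0.026,0.0178,0.0101,0,0,0,0.16],[0.026,0.0178,0.0101,0,0,0,0.16],[0.026,0.0178,0.0101,0,0,0,0.16],[0.026,0.0178,0.0101,0,0,0,0.16],[0.026,0.0178,0.0101,0,0,0,0.16],[0.026,0.0178,0.0101,0,0,0,0.16],[0.026,0,0,0,0,0,0]])

```text
time_s: 25.15
position: [619.1, 32.3, 134.6]
tool_rot: [[0.041, 0.999, -0.002], [0.999, -0.041, 0.0], [0.0, -0.002, -1.0]]
wrist_force: [-0.6, -1.0, -1.9]
width: 0.381
finger_force: 20.0
```

Emit:
servo_tool(series=[[0.026,0,0,-0.02,0,0,0],[0.026,0,0,-0.02,0,0,0],[0.026,0,0,-0.02,0,0,0],[0.026,0,0,-0.02,0,0,0],[0.026,0,0,-0.01,0,0,0],[0.026,0,0,0,0,0,0],[0.026,0,0,0,0,0,0],[0.026,0,0,0,0,0,0],[0.026,0,0,0,0,0,0],[0.026,0,0,0,0,0,0]])

```text
time_s: 26.4
position: [619.2, 31.9, 46.2]
tool_rot: [[0.041, 0.999, 0.0], [0.999, -0.041, -0.0], [-0.0, 0.0, -1.0]]
wrist_force: [-0.8, 0.1, -1.0]
width: 0.386
finger_force: 20.0
```

```bash
python3 - <<'E'
from h import *
s=arm.read_state(); print(s['time_s'],s['position'].round(1),np.degrees(np.arctan2(s['tool_rot'][1,1],s['tool_rot'][0,1])).round(2))
a,b=[eyes.camera(n)['image'][:,:,::-1] for n in('top','side')]
cv2.imwrite('pics/v6.png',np.hstack([cv2.resize(a[120:260,200:430],(460,280)),cv2.resize(b[120:260,200:370],(340,280))]))
E
```

```text
26.4 [619.2  31.9  46.2] -2.35
```

View pics/v6.png

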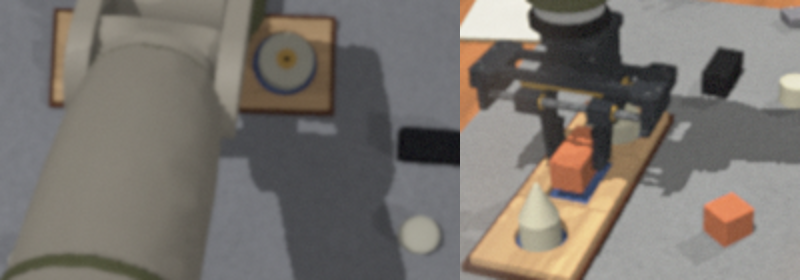

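The side half shows the bar aligned just above its recess at (578,175). I lower and release it.

Emit:
servo_tool(series=[[0.026,0,0,-0.006,0,0,0],[0.026,0,0,-0.004,0,0,0],[0.026,0,0,-0.002,0,0,0],[0.026,0,0,-0.001,0,0,0],[0.026,0,0,0,0,0,0],[0.07,0,0,0,0,0,0],[0.07,0,0,0,0,0,0],[0.07,0,0,0,0,0,0],[0.07,0,0,0,0,0,0],[0.07,0,0,0,0,0,0]])

```text
time_s: 27.75
position: [619.2, 31.9, 33.0]
tool_rot: [[0.041, 0.999, 0.0], [0.999, -0.041, -0.0], [0.0, 0.0, -1.0]]
wrist_force: [0.4, 0.9, -0.3]
width: 0.798
finger_force: 0.0
```

Emit:
servo_tool(series=[[0.088,0,0,0.01,0,0,0],[0.088,0,0,0.03,0,0,0],[0.088,0,0,0.04,0,0,0],[0.088,0,0,0.04,0,0,0],[0.088,-0.04,-0.05,0,0,0,0],[0.088,-0.04,-0.05,0,0,0,0],[0.088,-0.04,-0.05,0,0,0,0],[0.088,-0.04,-0.05,0,0,0,0],[0.088,-0.04,-0.05,0,0,0,0],[0.088,0,-0.05,0,0,0,0]])

```text
time_s: 29.0
position: [422.1, -263.5, 154.1]
tool_rot: [[0.042, 0.999, 0.0], [0.999, -0.042, -0.0], [-0.0, 0.0, -1.0]]
wrist_force: [0.8, -0.0, 0.1]
width: 0.999
finger_force: 0.0
```

Emit:
servo_tool(series=[[0.088,0,-0.05,0,0,0,0],[0.088,0,0,0,0,0,0],[0.088,0,0,0,0,0,0],[0.088,0,0,0,0,0,0],[0.088,0,0,0,0,0,0],[0.088,0,0,0,0,0,0],[0.088,0,0,0,0,0,0],[0.088,0,0,0,0,0,0],[0.088,0,0,0,0,0,0],[0.088,0,0,0,0,0,0]])

```text
time_s: 30.25
position: [423.9, -312.2, 153.0]
tool_rot: [[0.041, 0.999, -0.0], [0.999, -0.041, 0.0], [0.0, -0.0, -1.0]]
wrist_force: [0.4, 0.3, 0.1]
width: 0.998
finger_force: 0.0
```

```bash
python3 - <<'E'
from h import *
s=arm.read_state(); print(s['time_s'],s['position'].round(1))
t,sd=eyes.camera('top'),eyes.camera('side'); a,b=t['image'][:,:,::-1],sd['image'][:,:,::-1]
cv2.imwrite('pics/v7.png',np.hstack([cv2.resize(a[120:260,200:430],(460,280)),cv2.resize(b[120:260,200:370],(340,280))]))
for n,X in(('wheel',(614.8,-66,7)),('bar',(619,32,7)),('cone',(622.5,130.1,7)),('worn_wheel',(404.7,203.8,0)),('bar_stub',(458.6,65.9,0))):
    V=[]
    for c in(t,sd):
        m=mask(c,[n],proj(c,np.array(X)+[0,0,12])[0])
        if m: V.append((c,m[1]))
    if V: v,e=fit(n,V,X); print(n,len(V),v.round(1),round(e,2),'err',np.round(v[:3]-X,1))
E
```

```text
30.25 [ 423.9 -312.2  153. ]
wheel 2 [615.7 -66.5   4.9   0. ] 0.25 err [ 0.9 -0.5 -2.1]
bar 2 [ 6.199e+02  3.100e+01  6.200e+00 -5.000e-01] 0.16 err [ 0.9 -1.  -0.8]
cone 2 [622.2 131.1   9.    0. ] 0.13 err [-0.3  1.   2. ]
worn_wheel 2 [ 4.048e+02  2.045e+02 -3.000e-01  0.000e+00] 0.23 err [ 0.1  0.7 -0.3]
bar_stub 1 [460.4  61.4  -4.1 151.9] 0.11 err [ 1.8 -4.5 -4.1]
```

View pics/v7.png

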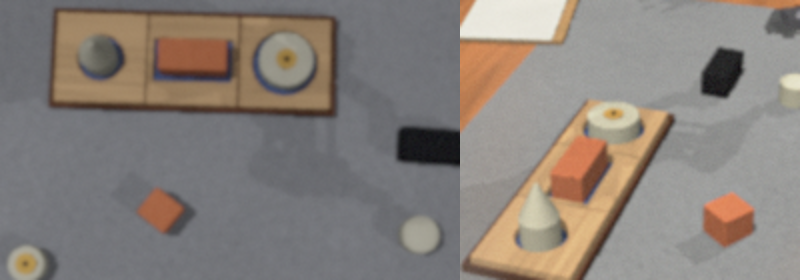

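The picture shows all three fresh pieces upright and seated, measured within about 2 mm of their recess centres: cone (100,55), bar (193,56) and wheel (286,60). The stub at (160,210) and the worn cone have not moved, and the arm is clear. I hand the job in.

```bash
python3 -c "
from workcell import hand_in
print(hand_in())"
```

```text
the job is handed in; nothing more can be done
None
```

The wheel, bar and cone are each seated upright in their own recesses and released, the worn pieces look unmoved in the last picture, and the job was handed in at about 30 s; the verdict was not shown.

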